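# Shift-start check of the conveyor's emergency stop

## Task

Do the shift-start check of the conveyor's emergency stop with the fingertips. Press the lobed mushroom head of the stop station straight in until it latches down, then turn it clockwise, pushing a fingertip sideways against one of its lobes rather than gripping the head, until it springs back out; then press the raised reset button on the two-button station fully in and let go of it. Do not press the start button inside the collar, and do not pick up or shift the bin, tape roll, scanner or marker.

Things in the scene. Friction and masses are not known exactly. Their poses are not given: they have to be found in the camera images.
- stop_box: Stop station: squat square box, 94 x 94, 62 high, fixed to the bench, carrying the mushroom head on its centre. Origin: centre of its underside, z up. On its lid a flat round plate of radius 36 (top 64 above the bench) and a bezel of radius 21 (top 70 above the bench)
- mushroom: Mushroom head: red three-lobed cap, 22 high, lobe tips 32 from its axis. Origin: centre of its flat top (104 above the bench when out, 96 fully in, 98 latched), z up; x points at the middle of one lobe, the others 120 degrees either way. Lobe: round of radius 12 centred 20 from the axis. Valleys: 18.5 from the axis, open from above and the side. Finger force over 35 N, unless fully in, counts as gripping
- stop_push (a joint): How far the head is pushed in, m: 0 out, 0.008 fully in against its stop. It takes about 8 N, and 12 N at the stop; pushed past about 0.0063 it latches, and rests at about 0.0055 when let go. It cannot be pulled out; only twisting frees it
- stop_twist (a joint): Turn of the mushroom head, rad: 0 at rest, growing clockwise seen from above, stop at 0.8. A spring of 0.04 to 0.07 N m (2 to 3 N at a lobe) returns it to 0. Latched, the head is freed at about 0.5 and springs out by itself with 6 to 8 N; when it is let go it turns back to 0 and stays out
- button_box: Two-button station: box 82 x 142 (long side along its y), 62 high, fixed to the bench. Origin: centre of its underside, z up. The reset button is at its +y end, the start button at its -y end
- reset_top (a point): Centre of the top of the reset button: round, radius 13.5, top 84 above the bench, standing 10 clear above its black bezel (radius 21.5), with nothing round it; z up
- reset (a joint): How far the reset button is pushed in, m: 0 out, 0.006 fully in, which takes 6 N; springs back
- start_top (a point): Centre of the top of the start button: same size and height as the reset button, but sunk inside a black collar (radius 22.5, top 89 above the bench), 64 from the reset button on the same box. Not to be pressed
- start (a joint): How far the start button is pushed in, m: 0 out, 0.006 fully in
- bin: Open cardboard bin 100 x 160 x 85 high, loose, beyond the stations; origin at the centre of its underside. To be left where it is
- tape: Roll of packing tape lying flat, 104 across, 48 high, loose, to the right; origin at the centre of its underside. To be left where it is
- scanner: Hand scanner lying on its side, about 145 x 105 x 40 high, loose, to the left; origin at its underside. To be left where it is
- marker: Marker pen 130 long, 19 thick, lying between the robot and the stations; origin at its underside, half-way along. To be left where it is

How it is judged:
On the way, in this order (a step that is already met when the one before it is completed fails the run):
1. the mushroom head is pressed in and latched (fully in, or staying in with the fingers off it) ((value of joint stop_push above 0.007 m or (value of joint stop_push above 0.005 m and contact force between the fingers and mushroom below 0.3 N))), for 0.1 s.
2. the mushroom head has been turned and has sprung back out (value of joint stop_push below 0.001 m), for 0.2 s.
3. the reset button is pressed fully in, with the stop out (value of joint reset above 0.0045 m and value of joint stop_push below 0.001 m), for 0.05 s.
At the end, for the whole second after the job is handed in: The mushroom head stands out (within 1 mm) and turned back to rest (within 0.1 rad), the reset and start buttons are out (within 1 mm) (value of joint each of stop_push, reset, start below 0.001 m and value of joint stop_twist below 0.1 rad); the robot touches nothing.
It fails at once if the start button is pressed (3 mm or more) (value of joint start above 0.003 m).
It fails at once if the mushroom head is gripped or forced (more than 35 N from the fingers while it is not fully in against its stop) (contact force between the fingers and mushroom above 35 N and value of joint stop_push below 0.0072 m).
It fails at once if the bin, tape roll, scanner or marker is picked up or shifted by more than 20 mm (distance of any of bin, tape, scanner, marker from where it was at the start of the episode above 0.02 m).
It also fails if it takes over 51 s, if anything falls off the work surface, if the arm or the gripper's body presses on something with over 40 N, if the wrist force passes 120 N, or if a joint passes its speed limit or range.

## Robot

A 6-joint arm with a two-finger parallel gripper is mounted at the origin on the work surface. World frame = base frame: x ahead of the robot, y to its left, z up, the work surface at z = 0. Lengths are in m, angles in rad, forces in N, time in s.
With the tool pointing down it reaches from about 0.35 to 0.85 m from the base axis. Payload 8.1 kg.
Tool frame: the origin (TCP) lies on the mounting face of the last link; the fingertips stand 186 mm ahead of it and the grasp point (between the pads) lies 167 mm ahead of it; z points along the fingers, y is the line along which they close (so a half turn about z gives the same grasp; the last joint's range is limited). The gripper opens to 93 mm and grips with 3 to 60 N. Pads are 15 mm wide; open, the fingers measure 128 mm over their backs; the gripper's body (75 mm by 188 mm) begins 65 mm behind the grasp point.
Start: joints at [1.189, 0.13, 1.488, -0, 1.523, -0.085], TCP at [0.175, 0.574, 0.405] pointing down, gripper open.
Joint ranges: [-2.96, 2.96], [-0.89, 2.26], [0.02, 2.5], [-1.34, 4.48], [0, 2.73], [-2.66, 2.66]. Speed limits (rad/s): [2.39, 2.39, 2.79, 3.14, 3.14, 3.14].

## Interface

Orientations are given as a rotation vector (axis times angle).
In Python, from plant import * gives the robot as it stands. The module is installed in compiled form; this text tells all that it offers.
- The arm moves only by the tool arm_command, never from a script. Its argument "increments" is a list of rows, each a list of 6 numbers: the shift along the tool's x, y, z in units of 0.2 m (1.0 is 0.2 m), then the turn, a rotation vector about the tool's x, y, z in units of pi rad (1.0 is pi rad). A call has exactly 5 rows; each row is the pose to reach, as a shift and turn from the pose commanded when the call began, along the tool's axes at that moment, turning the shorter way round; what a row does not reach only later rows make up. A row lasts 1/8 s, in which the tool goes at most 62.5 mm and 10.7 degrees, less where a joint would pass 70% of its speed; a pose out of reach is approached as far as the arm can. A call with a number of a shift or a turn outside -1 to 1 is refused whole. A call with a gripper value outside its range is refused whole. "fingers" is the closure, from -1 (fully open) to 1 (shut), set as the call begins (left out, the last holds). The fingers move at their own pace and stop on an object; "force" is the grip in N (left out, the last holds). Time passes only in rows, so rows that repeat a pose let the fingers close, or fill a call up. It gives the time, the measured TCP pose, the force, the opening and the grip force at its end, in the units of the state.
- read_state(): the state, without advancing time (a new reading comes with each control period).
- read_camera(name): name is "scene" or "top" or "wrist"; returns a dict with "image" (480x640x3 uint8, red, green, blue), "fx", "fy", "cx", "cy" (pixels), "k1" (the pictures are not rectified: a ray, as slopes to the right and down, at radius r is drawn at 1 + k1 r^2 times it, then the intrinsics apply), "T" (4x4, takes a point from camera to world coordinates). Camera axes: x right, y down, z forward; pixel columns grow to the right and rows downward; lengths in m; the calibration is good to about 2 mm. A picture is of the moment at which its call begins. There is no depth.
- close_job(): hands the job in; it is judged then, once.
The state is a dict: "t": time; "q": joint angles; "dq": joint speeds; "joint_torque": joint torques, N m; "tool_pos": TCP position; "orientation": TCP orientation; "force": force on the tool from outside, world axes, zero at the start; "wrist_torque": the same for the moment, N m; "opening": finger opening in m; "gripper_force": force on a finger pad.
Only numpy, scipy, OpenCV 4.12 (cv2) and the standard library are available. Lean on these libraries where they do the work, as an engineer would, in place of code of your own. Each camera call takes 0.05 s, during which the arm holds its last target. There are 200 camera calls.

## Working session

There is one attempt and no reset: what is moved stays moved. The work goes in short steps, Python scripts to look and compute and a tool call to move; the robot and the scene stay as the last step left them, time stands still between calls to the robot, and variables do not carry over. Pictures are saved under pics/ and viewed, at most 10 in all, crops included, and the job is handed in when it is done.

Besides the shell and the picture viewer there is one more tool, called after "Call:" as name([rows], argument=value, ...), one row to a line, values as JSON. arm_command: Moves the arm, as the interface text tells. Shifts and turns lie within -1 to 1; 1 stands for 0.2 m of shift or pi rad of turn. Its arguments: {"type":"object","properties":{"increments":{"type":"array","items":{"type":"array","items":{"type":"number","minimum":-1,"maximum":1}}},"fingers":{"type":"number"},"force":{"type":"number"}},"required":["increments"]}

```bash
mkdir -p pics; cat > h.py <<'E'
from plant import *
import numpy as np, cv2
from scipy.spatial.transform import Rotation as R
def ray(c,u,v):
    K=np.array([[c["fx"],0,c["cx"]],[0,c["fy"],c["cy"]],[0,0,1.]])
    p=cv2.undistortPoints(np.array([[[u,v]]],float),K,np.array([c["k1"],0,0,0.]))[0,0]
    T=np.array(c["T"]); return T[:3,3],T[:3,:3]@np.array([p[0],p[1],1])
def onz(c,u,v,z):
    o,d=ray(c,u,v); return o+d*(z-o[2])/d[2]
def snap(n,f):
    c=read_camera(n); cv2.imwrite(f"pics/{f}.png",c["image"][:,:,::-1]); return c
E
python3 - <<'E'
from h import *
import pickle
c=snap("top","top0"); pickle.dump(c,open("top.pkl","wb"))
print(c["T"],c["fx"],c["k1"])
c=snap("scene","scene0"); pickle.dump(c,open("scene.pkl","wb"))
print(c["T"]); print(read_state())
E
```

```text
[[-0.01115219 -0.98333367  0.18146769  0.35694798]
 [-0.99978381  0.00778035 -0.01928219  0.02136231]
 [ 0.01754894 -0.1816435  -0.98320785  1.29296059]
 [ 0.          0.          0.          1.        ]] 544.2344906012826 -0.02073818641357271
[[-0.14075207  0.52924667 -0.83671191  1.61273146]
 [ 0.99000156  0.06733244 -0.12394863  0.15453015]
 [-0.00926155 -0.84579212 -0.53343221  0.74357518]
 [ 0.          0.          0.          1.        ]]
{'t': 0.1, 'q': array([ 1.18860840e+00,  1.31042897e-01,  1.48919829e+00, -9.85380732e-06,
        1.52298221e+00, -8.54106651e-02]), 'dq': array([-6.93576599e-04, -9.16644729e-05, -3.04971012e-03,  5.34757238e-04,
       -9.68891117e-04, -1.47994396e-03]), 'joint_torque': array([ 1.32939407e-03, -5.61336029e+01, -4.93098164e+01,  7.70643004e-02,
        2.91320012e-02, -3.99557268e-05]), 'tool_pos': array([0.17537031, 0.573575  , 0.4038023 ]), 'orientation': array([-4.64412375e-01, -3.10670337e+00,  2.49516191e-03]), 'force': array([-0.34219445,  0.63807082, -0.61657325]), 'wrist_torque': array([0.02240513, 0.00931607, 0.00876028]), 'gripper_force': 0.0, 'opening': 0.09306781777127414}
```

View pics/top0.png

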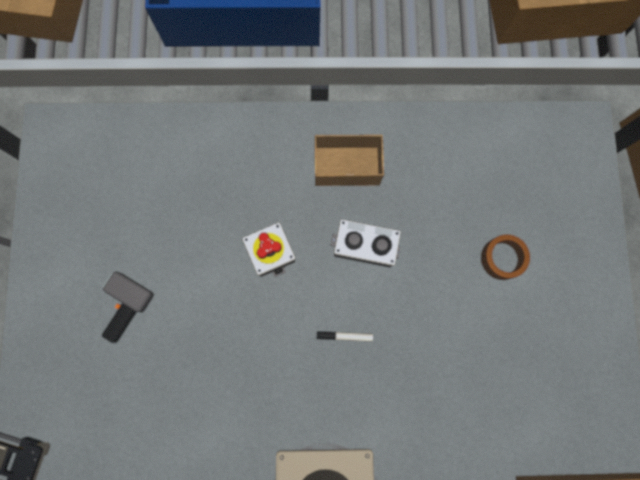

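View pics/scene0.png

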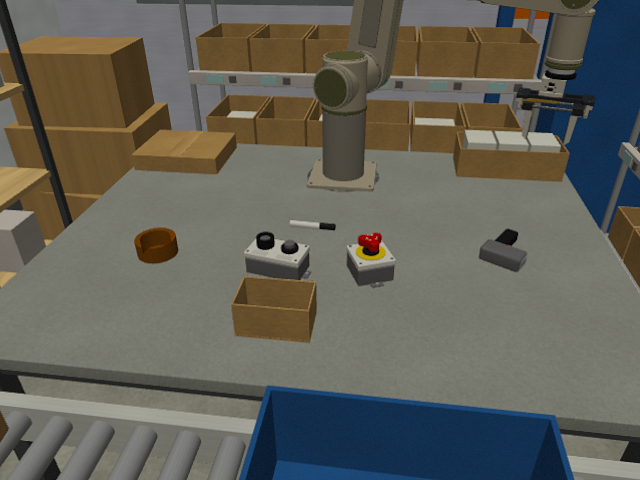

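The top view shows the stop station at about (269,248) with the red head. The two-button station is at about (367,243), with buttons at (354,240) and (382,244). In the scene view, the sunk, collared start button is the one away from the stop station, so reset is the nearer one, top-view (354,240).

```bash
python3 - <<'E'
from h import *
import pickle
c=pickle.load(open("top.pkl","rb")); im=c["image"].astype(int); r,g,b=im[...,0],im[...,1],im[...,2]
red=((r>120)&(g<80)&(b<80)).astype(np.uint8)
yel=((r>150)&(b<90)).astype(np.uint8)
yel[:,:200]=0;yel[:,330:]=0
for nm,m,z in(("red",red,.1),("yel+red",yel,.064)):
    y,x=np.nonzero(m[200:290,230:310]); print(nm,len(x),onz(c,x.mean()+230,y.mean()+200,z))
wh=((im.min(2)>140)).astype(np.uint8)
wh[:200]=0; wh[290:]=0
for k in cv2.findContours(wh,cv2.RETR_EXTERNAL,cv2.CHAIN_APPROX_NONE)[0]:
    if cv2.contourArea(k)<400: continue
    q=np.array([onz(c,u,v,.062)[:2] for u,v in k[:,0]]).astype(np.float32)
    print(cv2.minAreaRect(q*1000))
for p,z in(((354,240),.084),((382,244),.084)): print(onz(c,*p,z))
s=read_state();print(R.from_rotvec(s["orientation"]).as_matrix().round(3),s["tool_pos"])
E
```

```text
red 272 [0.55924903 0.12306322 0.1       ]
yel+red 584 [0.56307317 0.12491691 0.064     ]
((561.7968139648438, 124.09602355957031), (95.44996643066406, 96.44277954101562), 23.566856384277344)
((574.7009887695312, -103.53272247314453), (144.13568115234375, 84.00244140625), 77.859375)
[ 0.5741626  -0.07140296  0.084     ]
[ 0.56447372 -0.13455265  0.084     ]
[[-0.956  0.292 -0.001]
 [ 0.292  0.956 -0.002]
 [ 0.    -0.002 -1.   ]] [0.17537031 0.573575   0.4038023 ]
```

Call:
arm_command([
  [-0.25,-0.16,0,0,0,0],
  [-0.5,-0.32,0,0,0,0],
  [-0.75,-0.48,0,0,0,0],
  [-1,-0.64,0,0,0,0],
  [-1,-0.64,0,0,0,0],
], fingers=1, force=20)

```text
t: 0.72
tool_pos: [0.3315, 0.3902, 0.4044]
orientation: [0.473, 3.105, -0.002]
force: [-0.3, -0.1, 0.2]
opening: 0.0475
gripper_force: 0.0
```

Call:
arm_command([
  [-0.25,-0.16,0,0,0,0],
  [-0.5,-0.32,0,0,0,0],
  [-0.75,-0.48,0,0,0,0],
  [-1,-0.64,0,0,0,0],
  [-1,-0.64,0,0,0,0],
])

```text
t: 1.35
tool_pos: [0.4847, 0.21, 0.4042]
orientation: [-0.471, -3.106, 0.001]
force: [0.3, 0.8, -0.1]
opening: 0.001
gripper_force: 0.0
```

Call:
arm_command([
  [-0.25,-0.16,0,0,0,0],
  [-0.45,-0.3,0,0,0,0],
  [-0.45,-0.3,0,0,0,0],
  [-0.45,-0.3,0,0,0,0],
  [-0.45,-0.3,0,0,0,0],
])

```text
t: 1.98
tool_pos: [0.5508, 0.13, 0.4047]
orientation: [-0.461, -3.107, -0.001]
force: [-0.2, -0.1, 1.0]
opening: 0.0006
gripper_force: 0.0
```

```bash
python3 - <<'E'
from h import *
import pickle
c=snap("wrist","w0"); pickle.dump(c,open("w0.pkl","wb"))
print(c["T"]);s=read_state();print(s["t"],R.from_rotvec(s["orientation"]).as_matrix().round(3),s["tool_pos"],s["opening"],s["force"])
E
```

```text
[[ 2.90454347e-01  9.16835731e-01  2.73949840e-01  4.73597652e-01]
 [ 9.56888747e-01 -2.78429795e-01 -8.27089761e-02  1.54722162e-01]
 [ 4.45253205e-04  2.86162700e-01 -9.58180938e-01  3.84558165e-01]
 [ 0.00000000e+00  0.00000000e+00  0.00000000e+00  1.00000000e+00]]
2.025 [[-0.957  0.291 -0.   ]
 [ 0.291  0.957  0.   ]
 [ 0.     0.    -1.   ]] [0.55092254 0.12981899 0.4048057 ] 0.0006584759753728605 [-0.23418612  0.21587089  0.29575438]
```

View pics/w0.png

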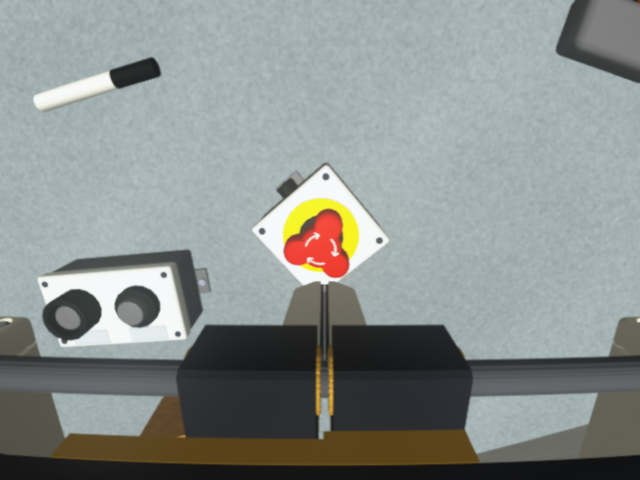

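The wrist view shows the red head at about (320,243) with lobes near (330,222), (297,252) and (337,264). The reset button is at (138,308) and the collared start button at (68,315).

```bash
python3 - <<'E'
from h import *
import pickle
from scipy.optimize import least_squares
c=pickle.load(open("w0.pkl","rb")); im=c["image"].astype(int); r,g,b=im[...,0],im[...,1],im[...,2]
yel=((r>150)&(g>150)&(b<90))
def fitc(P,rad):
    f=least_squares(lambda p:np.hypot(P[:,0]-p[0],P[:,1]-p[1])-rad,P.mean(0),loss="soft_l1",f_scale=.0007); return f.x,np.sqrt(np.median(f.fun**2))
# yellow outer boundary
m=yel.astype(np.uint8); k=max(cv2.findContours(m,0,1)[0],key=cv2.contourArea)
P=np.array([onz(c,u,v,.064)[:2] for u,v in cv2.convexHull(k)[:,0]])
ctr,e=fitc(P,.036); print("plate",ctr,e,len(P))
red=((r>100)&(g<90)&(b<90)); red[:190]=0; red[290:]=0
y,x=np.nonzero(red); x0,x1,y0,y1=x.min()-5,x.max()+5,y.min()-5,y.max()+5; print(x0,x1,y0,y1)
print("red vals",np.percentile(r[red],[5,20,40,60,80,95]))
cv2.imwrite("pics/w0c.png",cv2.resize(c["image"][y0-15:y1+15,x0-20:x1+20,::-1],None,fx=5,fy=5,interpolation=cv2.INTER_CUBIC))
# reset/start tops
gray=im.mean(2)
for nm,(u,v) in dict(reset=(138,308),start=(68,315)).items(): print(nm,onz(c,u,v,.084))
E
```

```text
plate [0.56076997 0.12421002] 0.0005065926743929715 26
279 353 205 281
red vals [129.  210.8 239.  241.  242.  243. ]
reset [ 0.57210687 -0.05877205  0.084     ]
start [ 0.55949355 -0.12960058  0.084     ]
```

View pics/w0c.png

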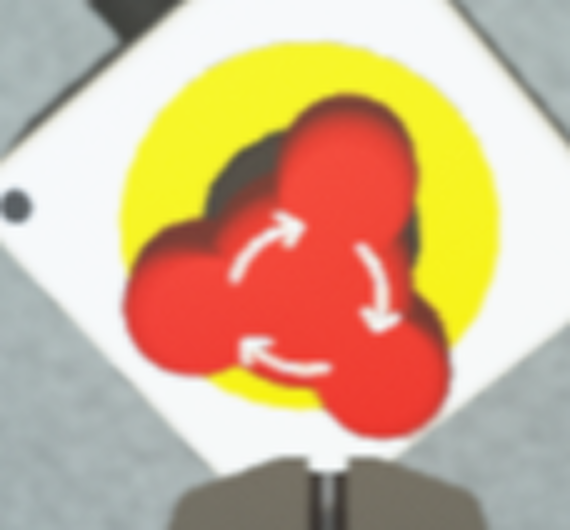

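The crop shows the head's top face, with lobe circles centred near crop (347,168), (192,305) and (382,370), and the bright top face separate from its dark sides. The arrows confirm clockwise.

```bash
python3 - <<'E'
from h import *
import pickle
c=pickle.load(open("w0.pkl","rb"))
L=np.array([onz(c,259+u/5-.4,190+v/5-.4,.104)[:2] for u,v in((347,168),(192,305),(382,370))])
ct=L.mean(0); d=L-ct
print(ct,np.linalg.norm(d,axis=1),np.degrees(np.arctan2(d[:,1],d[:,0])))
s=read_state();print(s["tool_pos"])
E
```

```text
[0.55736113 0.12590601] [0.0203823  0.01939522 0.01978876] [144.45841554 -95.14761255  22.17466183]
[0.55092254 0.12981899 0.4048057 ]
```

Call:
arm_command([
  [-0.05,-0.011,0.15,0,0,0],
  [-0.05,-0.011,0.3,0,0,0],
  [-0.05,-0.011,0.42,0,0,0],
  [-0.05,-0.011,0.52,0,0,0],
  [-0.05,-0.011,0.535,0,0,0],
])

```text
t: 2.65
tool_pos: [0.5597, 0.1237, 0.2962]
orientation: [-0.463, -3.105, 0.001]
force: [0.6, 0.3, 0.1]
opening: 0.0003
gripper_force: 0.0
```

```bash
python3 - <<'E'
from h import *
import pickle
c=snap("wrist","w1"); pickle.dump(c,open("w1.pkl","wb"))
s=read_state();print(s["t"],s["tool_pos"],s["force"])
E
```

```text
2.7 [0.56012404 0.12364268 0.29697058] [ 0.40719574  0.40380044 -0.19515477]
```

View pics/w1.png

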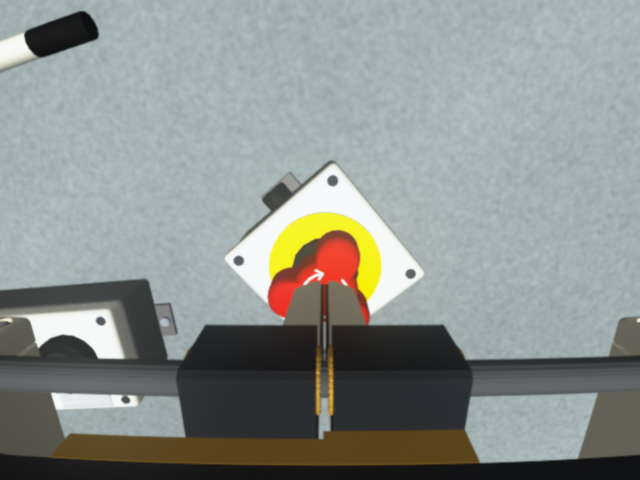

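The close view shows the closed fingertips (325,285) over the middle of the head. Pressing now.

Call:
arm_command([
  [0,0,0.03,0,0,0],
  [0,0,0.045,0,0,0],
  [0,0,0.06,0,0,0],
  [0,0,0.07,0,0,0],
  [0,0,0.076,0,0,0],
])

```text
t: 3.32
tool_pos: [0.561, 0.1234, 0.2842]
orientation: [0.464, 3.105, 0.001]
force: [-2.2, -0.7, 7.0]
opening: 0.0004
gripper_force: 3.5
```

Call:
arm_command([
  [0,0,0.005,0,0,0],
  [0,0,0.01,0,0,0],
  [0,0,0.014,0,0,0],
  [0,0,0.017,0,0,0],
  [0,0,0.017,0,0,0],
])

```text
t: 3.95
tool_pos: [0.5611, 0.1234, 0.2822]
orientation: [0.464, 3.105, 0.001]
force: [-6.8, -0.2, 16.9]
opening: 0.0005
gripper_force: 8.5
```

Call:
arm_command([
  [0,0,-0.1,0,0,0],
  [0,0,-0.2,0,0,-0.02],
  [0,0,-0.3,0,0,-0.04],
  [0,0,-0.3,0,0,-0.059],
  [0,0,-0.3,0,0,-0.059],
])

```text
t: 4.58
tool_pos: [0.5608, 0.1232, 0.3402]
orientation: [0.176, 3.135, 0.0]
force: [0.3, -0.1, 0.7]
opening: 0.0005
gripper_force: 0.0
```

Call:
arm_command([
  [0,-0.1,0,0,0,0],
  [0,-0.1,0,0,0,0],
  [0,-0.1,0,0,0,0],
  [0,-0.1,0,0,0,0],
  [0,-0.1,0,0,0,0],
], fingers=-1)

```text
t: 5.2
tool_pos: [0.5583, 0.1036, 0.3391]
orientation: [-0.175, -3.137, -0.0]
force: [0.4, -0.5, 0.1]
opening: 0.0462
gripper_force: 0.0
```

```bash
python3 - <<'E'
from h import *
import pickle
c=snap("wrist","w2"); pickle.dump(c,open("w2.pkl","wb"))
s=read_state();print(s["t"],s["tool_pos"],s["opening"],R.from_rotvec(s["orientation"]).as_matrix().round(4))
E
```

```text
5.25 [0.55830416 0.10360556 0.33911915] 0.05002150222984112 [[-0.9938  0.111  -0.    ]
 [ 0.111   0.9938  0.    ]
 [ 0.      0.     -1.    ]]
```

View pics/w2.png

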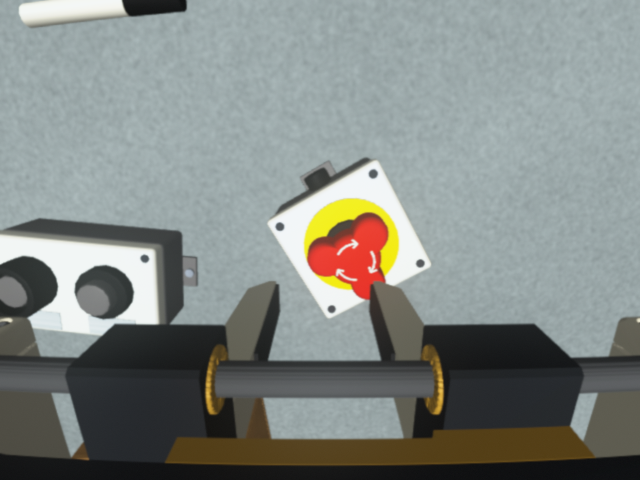

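The picture shows the latched head at about (352,255) with lobes near (370,230), (330,258) and (368,288). The open fingers straddle it, and the right finger is level with the right-hand valley.

```bash
python3 - <<'E'
from h import *
import pickle
from scipy.optimize import least_squares
for f,zt in(("w0",.104),("w2",.098)):
    c=pickle.load(open(f+".pkl","rb")); im=c["image"].astype(int); r,g,b=im[...,0],im[...,1],im[...,2]
    m=((r>150)&(g>150)&(b<90)).astype(np.uint8); k=np.vstack([q for q in cv2.findContours(m,0,1)[0] if cv2.contourArea(q)>20])
    P=np.array([onz(c,u,v,.064)[:2] for u,v in cv2.convexHull(k)[:,0]])
    F=least_squares(lambda p:np.hypot(P[:,0]-p[0],P[:,1]-p[1])-.036,P.mean(0),loss="soft_l1",f_scale=.0007)
    # bright top face outline, lobes: points farthest from the centroid, three-lobe outline fit to directions
    t=((r>205)&(g<110)&(b<110)).astype(np.uint8); k=max(cv2.findContours(t,0,1)[0],key=cv2.contourArea)
    Q=np.array([onz(c,u,v,zt)[:2] for u,v in k[:,0]])
    def res(p):
        a=p[2]+np.radians([0,120,240]); L=p[:2]+.02*np.c_[np.cos(a),np.sin(a)]
        return np.linalg.norm(Q[:,None]-L,axis=2).min(1)-.012
    G=least_squares(res,[*Q.mean(0),np.radians(23.7)],loss="soft_l1",f_scale=.0007)
    print(f,"plate",F.x,"head",G.x[:2],np.degrees(G.x[2]),np.median(abs(G.fun)))
E
```

```text
w0 plate [0.56150734 0.12469281] head [0.55997921 0.1244971 ] 22.192745841419878 0.0022324657065811403
w2 plate [0.56160493 0.12582047] head [0.56136268 0.12578655] 24.1077777004567 0.002421666454322338
```

Call:
arm_command([
  [-0.003,0.005,0,0,0,0],
  [-0.003,0.005,0,0,0,0],
  [-0.003,0.005,0,0,0,0],
  [-0.003,0.005,0,0,0,0],
  [-0.003,0.005,0.05,0,0,0],
])

```text
t: 5.88
tool_pos: [0.5594, 0.1043, 0.3297]
orientation: [0.175, 3.135, 0.0]
force: [-0.5, 0.1, 0.3]
opening: 0.0924
gripper_force: 0.0
```

Call:
arm_command([
  [0,0,0.08,0,0,0],
  [0,0,0.16,0,0,0],
  [0,0,0.24,0,0,0],
  [0,0,0.3,0,0,0],
  [0,0,0.3,0,0,0],
])

```text
t: 6.5
tool_pos: [0.5584, 0.1043, 0.2675]
orientation: [-0.175, -3.134, 0.001]
force: [-0.4, -0.7, -0.0]
opening: 0.0927
gripper_force: 0.0
```

Call:
arm_command([
  [0,-0.01,0,0,0,0],
  [0,-0.015,0,0,0,0],
  [0,-0.02,0,0,0,0],
  [0,-0.02,0,0,0,0],
  [0,-0.02,0,0,0,0],
])

```text
t: 7.12
tool_pos: [0.5586, 0.1004, 0.2692]
orientation: [0.175, 3.137, 0.0]
force: [0.1, 0.2, 0.1]
opening: 0.0932
gripper_force: 0.0
```

Call:
arm_command([
  [0,-0.003,0,0,0,0],
  [0,-0.006,0,0,0,0],
  [0,-0.01,0,0,0,0],
  [0,-0.01,0,0,0,0],
  [0,-0.01,0,0,0,0],
])

```text
t: 7.75
tool_pos: [0.5583, 0.0983, 0.2691]
orientation: [-0.175, -3.137, -0.0]
force: [-0.5, 0.2, 0.1]
opening: 0.0931
gripper_force: 0.0
```

Call:
arm_command([
  [0.0135,0.0007,0,0,0,0.0318],
  [0.0268,0.0027,0,0,0,0.0637],
  [0.04,0.006,0,0,0,0.0955],
  [0.0526,0.0107,0,0,0,0.1273],
  [0.0526,0.0107,0,0,0,0.1273],
])

```text
t: 8.38
tool_pos: [0.5479, 0.102, 0.269]
orientation: [-0.793, -3.039, -0.001]
force: [0.0, 1.5, -0.1]
opening: 0.0933
gripper_force: 1.0
```

Call:
arm_command([
  [0.0135,0.0007,0,0,0,0.0318],
  [0.0268,0.0027,0,0,0,0.0637],
  [0.04,0.006,0,0,0,0.0955],
  [0.0463,0.0082,0,0,0,0.1114],
  [0.0463,0.0082,0,0,0,0.1114],
])

```text
t: 9.0
tool_pos: [0.5413, 0.108, 0.2696]
orientation: [1.307, 2.855, 0.002]
force: [1.4, 2.8, 0.9]
opening: 0.0932
gripper_force: 2.0
```

```bash
python3 - <<'E'
from h import *
import pickle
c=snap("wrist","w3"); pickle.dump(c,open("w3.pkl","wb"))
s=read_state();print(s["t"],s["tool_pos"],s["force"])
E
```

```text
9.05 [0.54130252 0.10788215 0.26960764] [2.16377026 4.3134796  0.87111381]
```

View pics/w3.png

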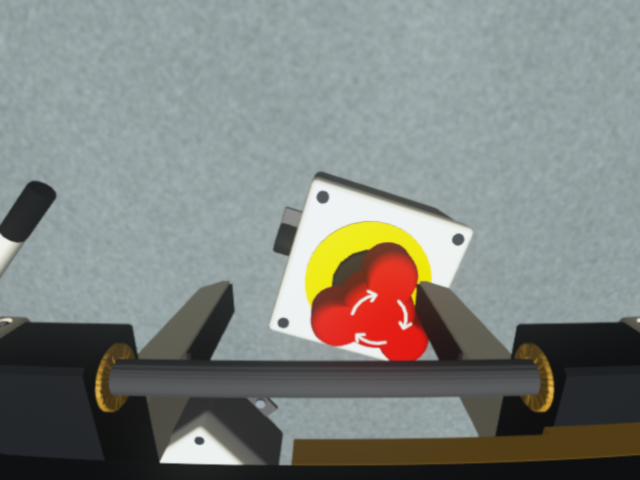

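The picture shows the head turned in step with the box's rotation in view, with the right finger against the right side near (420,290).

```bash
python3 - <<'E'
from h import *
import pickle
from scipy.optimize import least_squares
c=pickle.load(open("w3.pkl","rb")); im=c["image"].astype(int); r,g,b=im[...,0],im[...,1],im[...,2]
t=((r>205)&(g<110)&(b<110)).astype(np.uint8); k=max(cv2.findContours(t,0,1)[0],key=cv2.contourArea)
for z in(.098,.104):
    Q=np.array([onz(c,u,v,z)[:2] for u,v in k[:,0] if v<345])
    def res(p):
        a=p[2]+np.radians([0,120,240]); L=p[:2]+.02*np.c_[np.cos(a),np.sin(a)]
        return np.linalg.norm(Q[:,None]-L,axis=2).min(1)-.012
    G=min((least_squares(res,[*Q.mean(0),np.radians(a)],loss="soft_l1",f_scale=.0007) for a in(23,0,-20)),key=lambda g:g.cost)
    print(z,G.x[:2],np.degrees(G.x[2]),np.median(abs(G.fun)),G.cost)
s=read_state();print(R.from_rotvec(s["orientation"]).as_matrix()[:2,1],c["T"][:3,3])
E
```

```text
0.098 [0.56383947 0.12258322] -6.630302754301026 0.0019461104515653277 0.000492468802965777
0.104 [0.56145024 0.12408217] -7.188024602867664 0.0020346787144185537 0.0005452403130109704
[0.75678516 0.6536617 ] [0.48833463 0.1699764  0.24943065]
```

Call:
arm_command([
  [0.0067,0.0002,0,0,0,0.016],
  [0.0135,0.0007,0,0,0,0.0318],
  [0.02,0.0015,0,0,0,0.0477],
  [0.02,0.0015,0,0,0,0.0477],
  [0.02,0.0015,0,0,0,0.0477],
])

```text
t: 9.68
tool_pos: [0.539, 0.1109, 0.2696]
orientation: [1.518, 2.749, 0.002]
force: [3.7, 4.8, 1.4]
opening: 0.0928
gripper_force: 2.4
```

Call:
arm_command([
  [-0.02,0.0015,0,0,0,-0.0477],
  [-0.04,0.006,0,0,0,-0.0955],
  [-0.0587,0.0134,0,0,0,-0.1432],
  [-0.076,0.0236,0,0,0,-0.191],
  [-0.076,0.0236,0,0,0,-0.191],
])

```text
t: 10.3
tool_pos: [0.5507, 0.1003, 0.2692]
orientation: [-0.641, -3.075, -0.0]
force: [-0.5, 3.7, 1.2]
opening: 0.0932
gripper_force: 1.5
```

Call:
arm_command([
  [-0.02,0.0015,0,0,0,-0.0477],
  [-0.04,0.006,0,0,0,-0.0955],
  [-0.04,0.026,0,0,0,-0.0955],
  [-0.04,0.031,0,0,0,-0.0955],
  [-0.04,0.031,0,0,0,-0.0955],
])

```text
t: 10.92
tool_pos: [0.5602, 0.103, 0.269]
orientation: [-0.178, -3.136, 0.0]
force: [0.5, -0.1, -0.3]
opening: 0.0929
gripper_force: 0.0
```

Call:
arm_command([
  [0,0,-0.1,0,0,0],
  [0,0,-0.25,0,0,0],
  [0,0,-0.4,0,0,0],
  [0,0,-0.5,0,0,0],
  [0,0,-0.5,0,0,0],
], fingers=1)

```text
t: 11.55
tool_pos: [0.561, 0.103, 0.3719]
orientation: [0.175, 3.132, 0.001]
force: [0.0, 0.7, 0.1]
opening: 0.0476
gripper_force: 0.0
```

```bash
python3 - <<'E'
from h import *
snap("wrist","w4")
E
```

Call:
arm_command([
  [-0.06,-0.25,-0.1,0,0,0],
  [-0.12,-0.5,-0.1,0,0,0],
  [-0.19,-0.75,-0.1,0,0,0],
  [-0.195,-0.86,-0.1,0,0,0],
  [-0.195,-0.86,-0.1,0,0,0],
])

```text
t: 12.22
tool_pos: [0.5795, -0.0739, 0.3871]
orientation: [-0.179, -3.133, -0.0]
force: [0.7, 0.4, -0.1]
opening: 0.0005
gripper_force: 0.0
```

```bash
python3 - <<'E'
from h import *
import pickle
c=snap("wrist","w5"); pickle.dump(c,open("w5.pkl","wb"))
a=cv2.imread("pics/w4.png")[140:440,200:500]; b=cv2.imread("pics/w5.png")[100:400,150:640]
cv2.imwrite("pics/w45.png",np.hstack([a,b]))
s=read_state();print(s["t"],s["tool_pos"],s["opening"],R.from_rotvec(s["orientation"]).as_matrix().round(3)[:2,:2])
E
```

```text
12.275 [ 0.57965001 -0.07271095  0.38741701] 0.00024682985171214727 [[-0.994  0.113]
 [ 0.113  0.994]]
```

View pics/w45.png

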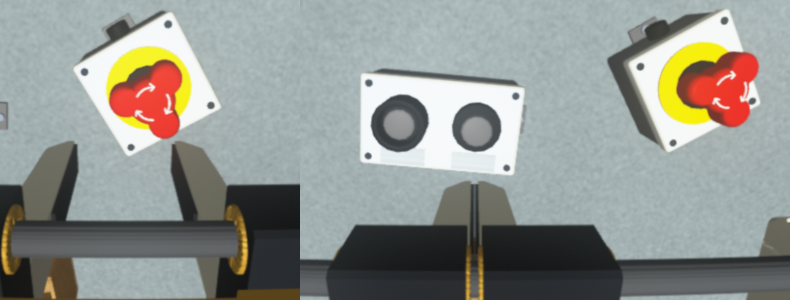

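The left crop shows the head turned back to rest. In the right crop the reset's grey top is near (481,129), which is full image (331,229). The start button is in its collar at (398,124).

```bash
python3 - <<'E'
from h import *
import pickle
from scipy.optimize import least_squares
c=pickle.load(open("w5.pkl","rb")); im=c["image"].astype(int); r,g,b=im[...,0],im[...,1],im[...,2]
t=((r>205)&(g<110)&(b<110)).astype(np.uint8); k=max(cv2.findContours(t,0,1)[0],key=cv2.contourArea)
for z in(.098,.104):
    Q=np.array([onz(c,u,v,z)[:2] for u,v in k[:,0]])
    def res(p):
        a=p[2]+np.radians([0,120,240]); L=p[:2]+.02*np.c_[np.cos(a),np.sin(a)]
        return np.linalg.norm(Q[:,None]-L,axis=2).min(1)-.012
    G=least_squares(res,[*Q.mean(0),np.radians(23)],loss="soft_l1",f_scale=.0007); print(z,G.x[:2],np.degrees(G.x[2]))
m=((r>150)&(g>150)&(b<90)).astype(np.uint8); k=max(cv2.findContours(m,0,1)[0],key=cv2.contourArea)
P=np.array([onz(c,u,v,.064)[:2] for u,v in cv2.convexHull(k)[:,0]])
F=least_squares(lambda p:np.hypot(P[:,0]-p[0],P[:,1]-p[1])-.036,P.mean(0),loss="soft_l1",f_scale=.0007);print("plate",F.x)
gray=im.mean(2); print(gray[225:232:3,300:352:4].astype(int))
mm=((gray>75)&(gray<170)).astype(np.uint8); mm[:195]=0; mm[262:]=0; mm[:,:210]=0; mm[:,355:]=0
n,l,st,ce=cv2.connectedComponentsWithStats(mm)
for i in range(1,n):
    if 300<st[i,4]<3000: print(st[i],ce[i],onz(c,*ce[i],.084))
E
```

```text
0.098 [0.56100617 0.1273145 ] 23.001195201274644
0.104 [0.55965857 0.12281782] 22.952190057260992
plate [0.56023925 0.12510551]
[[246  84  84 114 159 160 159 156 152 149 118  79  79]
 [246  83  83 131 159 158 156 154 151 148 138  78  77]
 [247  83  82 143 156 155 153 152 149 147 138  78  76]]
[ 221  195   58   57 1526] [251.93774574 222.43184797] [ 0.56060388 -0.12939064  0.084     ]
[ 302  202   49   50 1901] [326.19568648 226.77801157] [ 0.57114454 -0.0696973   0.084     ]
```

```bash
python3 - <<'E'
from h import *
import pickle
c=pickle.load(open("w5.pkl","rb")); gray=c["image"].astype(int).mean(2)
mm=((gray>100)&(gray<175)).astype(np.uint8); mm[:195]=0; mm[262:]=0; mm[:,:210]=0; mm[:,355:]=0
n,l,st,ce=cv2.connectedComponentsWithStats(mm)
for i in range(1,n):
    if 200<st[i,4]<3000: print(st[i],ce[i],onz(c,*ce[i],.084))
a=pickle.load(open("scene.pkl","rb"))["image"]; b=read_camera("scene")["image"]
for im in(a,b):
    im=im.astype(int); m=(im[...,0]>110)&(im[...,1]<70)&(im[...,2]<70); m[:220]=0;m[290:]=0;m[:,:330]=0;m[:,410:]=0
    y,x=np.nonzero(m); print(len(x),x.min(),x.max(),y.min(),y.max(),x.mean(),y.mean())
E
```

```text
[233 209  32  31 748] [248.6644385  224.02941176] [ 0.56161795 -0.13228237  0.084     ]
[311 216  31  31 761] [326.14454665 230.89750329] [ 0.57459588 -0.0701289   0.084     ]
182 358 380 233 250 370.6923076923077 239.12637362637363
190 358 380 233 250 370.60526315789474 239.39473684210526
```

The scene bounding boxes before and now match, so the head is out again. Going to the reset button.

Call:
arm_command([
  [0.02,0.009,0.15,0,0,0],
  [0.02,0.009,0.3,0,0,0],
  [0.02,0.009,0.42,0,0,0],
  [0.02,0.009,0.52,0,0,0],
  [0.02,0.009,0.54,0,0,0],
])

```text
t: 12.95
tool_pos: [0.5757, -0.0691, 0.2793]
orientation: [-0.173, -3.134, -0.001]
force: [0.2, -0.2, -0.4]
opening: 0.0005
gripper_force: 0.0
```

Call:
arm_command([
  [0,0,0.02,0,0,0],
  [0,0,0.04,0,0,0],
  [0,0,0.055,0,0,0],
  [0,0,0.07,0,0,0],
  [0,0,0.075,0,0,0],
])

```text
t: 13.58
tool_pos: [0.5766, -0.0702, 0.2667]
orientation: [0.175, 3.136, -0.0]
force: [-0.2, -0.1, 3.7]
opening: 0.0004
gripper_force: 2.1
```

Call:
arm_command([
  [0,0,0.01,0,0,0],
  [0,0,0.02,0,0,0],
  [0,0,0.025,0,0,0],
  [0,0,0.025,0,0,0],
  [0,0,0.025,0,0,0],
])

```text
t: 14.2
tool_pos: [0.5767, -0.0702, 0.2641]
orientation: [0.174, 3.135, -0.001]
force: [-11.1, 2.2, 22.8]
opening: 0.0007
gripper_force: 11.7
```

Force is well past 6 N and the tip height matches 6 mm of travel, so the button is fully in. Letting go.

Call:
arm_command([
  [0,0,-0.1,0,0,0],
  [0,0,-0.3,0,0,0],
  [0,0,-0.5,0,0,0],
  [0,0,-0.6,0,0,0],
  [0,0,-0.6,0,0,0],
])

```text
t: 14.82
tool_pos: [0.5767, -0.0702, 0.3825]
orientation: [0.174, 3.134, -0.001]
force: [-0.9, 0.8, -0.2]
opening: 0.0006
gripper_force: 0.0
```

```bash
python3 - <<'E'
from h import *
s=read_state();print(s["t"],s["tool_pos"],s["force"])
print(close_job())
E
```

```text
14.825 [ 0.57669108 -0.07018453  0.38251464] [-0.91334166  0.7608788  -0.22566545]
the job is handed in; nothing more can be done
None
```

I pressed the stop in until it latched, turned it free with one fingertip, then pressed the reset button fully in and let it go; the job is handed in at 14.8 s, and the hand-in gave no verdict.

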